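Chock the rinsed knock bar on the draining board

ROBOT

A 6-joint arm with a two-finger parallel gripper is mounted at the origin on the work surface. World frame = base frame: x ahead of the robot, y to its left, z up, the work surface at z = 0. Lengths are in m, angles in rad, forces in N, time in s.
With the tool pointing down it reaches from about 0.35 to 0.875 m from the base axis. Payload 4.2 kg.
Tool frame: the origin (TCP) lies between the finger pads; the fingertips stand 22 mm ahead of it and the grasp point (between the pads) lies 3 mm ahead of it; z points along the fingers, y is the line along which they close (so a half turn about z gives the same grasp; the last joint's range is limited). The gripper opens to 85 mm and grips with 20 to 120 N. Pads are 22 mm wide; open, the fingers measure 114 mm over their backs; the gripper's body (76 mm by 85 mm) begins 54 mm behind the grasp point. The pads swing forward as they close: fully open they stand 13 mm farther back than shut.
Start: joints at [1.512, 0.385, 0.008, 0, -1.194, -0.259], TCP at [0.195, 0.594, 0.253] pointing down, gripper open.
Joint ranges: [-3.14, 3.14], [-1.21, 2.06], [-1.07, 1.41], [-3.16, 2.05], [-2.99, -0.16], [-3.1, 3.1]. Speed limits (rad/s): [2.79, 2.79, 3.14, 3.14, 3.14, 3.14].

INTERFACE

Orientations are given as [roll, pitch, yaw] about the fixed x, y, z axes, in that order (R = Rz(yaw) Ry(pitch) Rx(roll)).
In Python, from plant import bot, eyes, order gives the robot as it stands.
- The arm moves only by the tool arm_command, never from a script. Its argument "rows" is text: rows parted by semicolons, each of 7 numbers parted by spaces: the opening, from 0 (shut) to 1 (fully open), then the shift along the tool's x, y, z each as a share of 8 cm, from -1 to 1, then the turn, a rotation vector about the tool's x, y, z each as a share of pi rad, from -1 to 1. In form: hand tx ty tz rx ry rz; .... A call has 1 to 10 rows; each row is the pose to reach, as a shift and turn from the pose commanded when the call began, along the tool's axes at that moment, turning the shorter way round; what a row does not reach only later rows make up. A row lasts 1/8 s, in which the tool goes at most 62.5 mm and 10.7 degrees, less where a joint would pass 70% of its speed; a pose out of reach is approached as far as the arm can. A call with a number of a shift or a turn outside -1 to 1 is refused whole. A call with a gripper value outside its range is refused whole. The fingers move at their own pace and stop on an object; "newtons" is the grip in N (left out, the last holds). Time passes only in rows, so rows that repeat a pose let the fingers close. It gives the time, the measured TCP pose, the force, the opening and the grip force at its end, in the units of the state.
- bot.sense(): the state, without advancing time (a new reading comes with each control period).
- eyes.read_camera(name): name is "scene" or "side" or "wrist"; returns a dict with "frame" (420x560x3 uint8, red, green, blue), "K" (3x3 intrinsics, pixels), "rvec" (rotation vector, rad) and "tvec" (3), from world to camera coordinates, as OpenCV has them. Camera axes: x right, y down, z forward; pixel columns grow to the right and rows downward; lengths in m; the calibration is good to about 2 mm. A picture is of the moment at which its call begins. There is no depth.
- order.close_job(): hands the job in; it is judged then, once.
The state is a dict: "time_s": time; "joint_pos": joint angles; "qvel": joint speeds; "tau": joint torques, N m; "position": TCP position; "orientation": TCP orientation; "force": force on the tool from outside, world axes, zero at the start; "ft_torque": the same for the moment, N m; "gripper_width": opening from 0.0 (shut) to 1.0 (fully open); "grip_force": force on a finger pad.
Only numpy, scipy, OpenCV 4.12 (cv2) and the standard library are available. Lean on these libraries where they do the work, as an engineer would, in place of code of your own. Each camera call takes 0.05 s, during which the arm holds its last target. There are 200 camera calls.

TASK

Put the rinsed black knock bar on the sloping steel draining board to drip dry without letting it roll off. First stand the green chock on the board with its two toes pointing straight uphill and let it go; then lay the bar across the slope against the uphill side of the toes, centred on them, and only when it rests there let it go. Chock and bar must both finish wholly on the board.

Things in the scene. Friction and masses are not known exactly. Their poses are not given: they have to be found in the camera images.
- board_mid (a point): Fixed steel draining board, flat plate 240 x 240 mm, thin dark stripes along the slope, no rims. This point: centre of its upper surface, about 30 mm above the counter. Axes level: +x horizontally uphill (roughly away from the robot), y across the slope, z up. The surface rises 4.5 degrees: height = this z + 0.0787 * distance along x. An unchocked bar rolls off the low edge.
- chock_grip (a point): Green plastic chock, 300 g, a U seen from above, starts standing on the counter: back block 27 mm thick (x), 110 wide (y), 44 high, two wedge toes reaching to +x. This point: centre of the block, 22 mm above the flat underside (x -13.5 to +73.5 mm). Toes 28 mm wide at y = -41 and +41, faces falling at 45 degrees to the tips. Gap between them 54 mm: room for a finger to pinch the block mid-way.
- chock_seat (a point): Point on the chock where the bar's centre comes to lie when the bar rests against both toes: on the toe side, 88 mm along +x from chock_grip and 24 mm above the plane of the underside. Same axes as chock_grip (x towards the toes, y along the back block, z up from the underside).
- bar_center (a point): Knock bar, 350 g: black rubber cylinder 48 mm diameter, 108 mm long, a steel stub (24 mm diameter, 11 mm long) at each end. This point: its centre; y along the bar, x and z turn as it rolls. Starts level on a low aluminium rest (60 x 110 mm, base 4 mm thick, saddles under the rubber's ends, middle 70 mm free), centre 30 mm above the counter; 24 mm above a surface it lies on.
Mind the look-alikes: they are no part of the job. Of the things that look like the part that bears chock_grip, take the one that is nearest to the robot's base at the start. Leave any pink look-alike of the part that bears bar_center alone.

How it is judged:
On the way:
1. the chock stands on the board with its toes uphill, wholly on it and square to the slope (within 12 degrees), let go and still, while the bar still lies on its rest (x of chock_grip in the frame of board_mid between -0.11 and 0.02 m and y of chock_grip in the frame of board_mid between -0.065 and 0.065 m and angle between the y axis of chock_grip and the y axis of board_mid, either way round below 0.21 rad and angle between chock_grip's own z axis and vertical below 0.15 rad and x of chock_seat in the frame of board_mid above -0.03 m and contact force between chock and the fingers below 0.1 N and linear speed of chock below 0.02 m/s and distance of bar_center from where it was at the start of the episode below 0.02 m), for 0.2 s.
At the end, for the whole second after the job is handed in: Chock standing wholly on the board, toes uphill, square to the slope within 12 deg; bar wholly on the board, resting against the uphill side of both toes (axis within 10 mm of the seat), centred on the chock within 22 mm, parallel within 10 deg; both at rest (x of chock_grip in the frame of board_mid between -0.11 and 0.02 m and y of chock_grip in the frame of board_mid between -0.065 and 0.065 m and angle between the y axis of chock_grip and the y axis of board_mid, either way round below 0.21 rad and angle between chock_grip's own z axis and vertical below 0.15 rad and x of chock_seat in the frame of board_mid above -0.03 m and x of bar_center in the frame of board_mid between -0.1 and 0.1 m and y of bar_center in the frame of board_mid between -0.06 and 0.06 m and x of bar_center in the frame of chock_seat between -0.01 and 0.01 m and y of bar_center in the frame of chock_seat between -0.022 and 0.022 m and z of bar_center in the frame of chock_seat between -0.008 and 0.008 m and angle between the y axis of bar_center and the y axis of chock_seat, either way round below 0.17 rad and linear speed of each of bar, chock below 0.02 m/s); the robot touches nothing.
It fails at once if the bar is let go on the board more than 35 mm from its seat against the chock (contact force between bar and the fingers below 0.05 N and contact force between bar and board above 0.3 N and horizontal distance between bar_center and chock_seat above 0.035 m).
It fails at once if the bar is dropped from more than about 12 mm or rolls away free (contact force between bar and the fingers below 0.05 N and linear speed of bar above 0.5 m/s).
It also fails if it takes over 51 s, if anything falls off the work surface, if the arm or the gripper's body presses on something with over 40 N, if the wrist force passes 120 N, or if a joint passes its speed limit or range.

## Working session

There is one attempt and no reset: what is moved stays moved. The work goes in short steps, Python scripts to look and compute and a tool call to move; the robot and the scene stay as the last step left them, time stands still between calls to the robot, and variables do not carry over. Pictures are saved under pics/ and viewed, at most 13 in all, crops included, and the job is handed in when it is done.

Besides the shell and the picture viewer there is one more tool, called after "Emit:" as name(argument=value, ...), one argument or row to a line, values as JSON. arm_command: Moves the arm, as the interface text tells. Its arguments: {"type":"object","properties":{"rows":{"type":"string"},"newtons":{"type":"number"}},"required":["rows"]}

```bash
mkdir -p pics; ls; cat > h.py <<'E'
import numpy as np, cv2
from plant import bot, eyes, order
def cam(n):
    c=eyes.read_camera(n); c['R']=cv2.Rodrigues(np.array(c['rvec'],float))[0]; c['t']=np.array(c['tvec'],float).ravel(); return c
def save(c,p): cv2.imwrite('pics/'+p,c['frame'][:,:,::-1])
def ray(c,u,v):
    d=c['R'].T@np.linalg.solve(np.array(c['K']),[u,v,1.]); return -c['R'].T@c['t'],d
def onz(c,u,v,z):
    o,d=ray(c,u,v); return o+d*(z-o[2])/d[2]
def proj(c,P):
    return cv2.projectPoints(np.array(P,float).reshape(-1,3),np.array(c['rvec'],float),c['t'],np.array(c['K']),None)[0].reshape(-1,2)
def tri(c1,p1,c2,p2):
    o1,d1=ray(c1,*p1);o2,d2=ray(c2,*p2)
    s=np.linalg.lstsq(np.c_[d1,-d2],o2-o1,rcond=None)[0]
    a,b=o1+s[0]*d1,o2+s[1]*d2; return (a+b)/2,np.linalg.norm(a-b)
E
python3 - <<'E'
from h import *
ims=[]
for n in ['scene','side']:
    c=cam(n); save(c,n+'0.png'); print(n,-c['R'].T@c['t'])
print(bot.sense())
E
```

```text
pics
scene [1.45462955 0.58553211 0.82168689]
side [-0.01854775 -0.48156402  0.69915742]
{'time_s': 0.1, 'joint_pos': array([ 1.51161287e+00,  3.85492318e-01,  6.76223225e-03, -4.00770262e-04,
       -1.19398318e+00, -2.58595167e-01]), 'qvel': array([-0.00151182, -0.00145031,  0.00118381,  0.00227588,  0.0017238 ,
        0.00051662]), 'tau': array([-4.36493447e-04, -3.93316340e+01,  1.88929063e+01,  4.19795573e+00,
       -2.58330670e-03,  8.30395635e-06]), 'position': array([0.19512986, 0.59326501, 0.25232826]), 'orientation': array([ 3.13964420e+00, -1.30222450e-04, -3.17926318e-01]), 'force': array([ 0.3457119 ,  0.24227227, -0.10106685]), 'ft_torque': array([0.01839481, 0.00574284, 0.02423033]), 'grip_force': 0.0, 'gripper_width': 1.0053205307594884}
```

View pics/scene0.png

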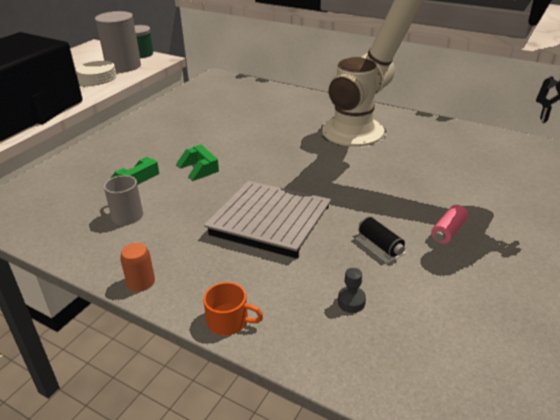

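View pics/side0.png

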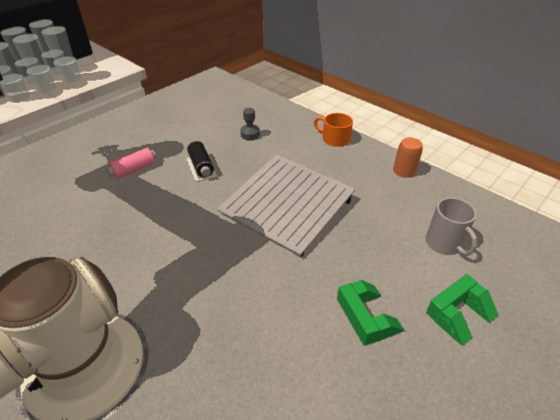

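```bash
python3 - <<'E'
from h import *
a=cv2.imread('pics/side0.png');b=cv2.imread('pics/scene0.png')
def crop(i,x,y,w,h): return cv2.resize(i[y:y+h,x:x+w],(400,300),interpolation=cv2.INTER_CUBIC)
cv2.imwrite('pics/comp.png',np.vstack([np.hstack([crop(a,320,265,100,75),crop(a,210,150,160,120)]),np.hstack([crop(b,170,135,60,45),crop(b,340,200,80,60)])]))
for n,i in(('side',a),('scene',b)):
    h=cv2.cvtColor(i,cv2.COLOR_BGR2HSV)
    m=cv2.inRange(h,(45,120,40),(80,255,255))
    for c in cv2.findContours(m,0,2)[0]:
        if cv2.contourArea(c)>100:
            print(n,'green',cv2.contourArea(c),cv2.approxPolyDP(c,1.5,True).reshape(-1,2).tolist())
    bb=i.astype(int); 
E
```

```text
side green 1969.5 [[339, 287], [338, 300], [364, 344], [403, 330], [395, 318], [383, 314], [372, 317], [362, 303], [379, 295], [372, 285], [360, 280]]
side green 2286.5 [[468, 275], [465, 275], [435, 297], [427, 310], [427, 313], [462, 344], [471, 336], [461, 313], [455, 307], [459, 302], [464, 301], [489, 321], [497, 315], [488, 291]]
scene green 477.5 [[156, 162], [146, 157], [140, 160], [132, 169], [125, 170], [123, 168], [113, 175], [131, 174], [139, 182], [157, 173]]
scene green 774.5 [[201, 145], [186, 150], [177, 163], [179, 166], [194, 162], [196, 164], [189, 175], [192, 179], [217, 170], [216, 158]]
```

View pics/comp.png

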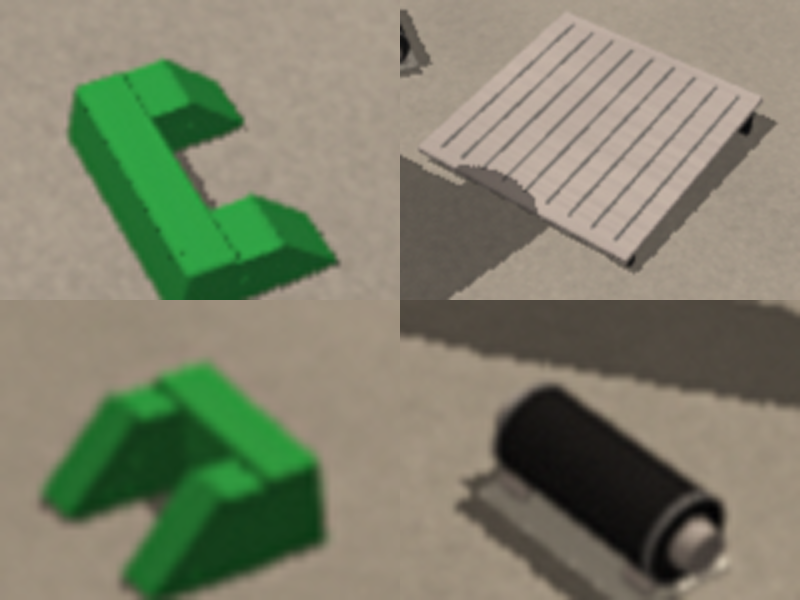

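```bash
python3 - <<'E'
from h import *
s=cam('side');c=cam('scene');np.set_printoptions(precision=4,suppress=True)
P=[onz(s,*p,.044) for p in [(339.2,287.5),(366.8,333.8),(351.5,283.2),(380,329.5)]]
print('chock',np.array(P)); m=np.mean(P,0);d=P[0]-P[1]+P[2]-P[3];print(m,np.linalg.norm(d)/2,np.degrees(np.arctan2(d[1],d[0])))
lo=[onz(s,*p,.0206) for p in [(218,210),(302,253)]];hi=[onz(s,*p,.0394) for p in [(278,155.2),(354,190)]]
B=np.array(lo+hi);print('board',B,B.mean(0),[np.linalg.norm(B[i]-B[j]) for i,j in((0,1),(2,3),(0,2),(1,3))])
u=B[2]+B[3]-B[0]-B[1];print('uphill yaw',np.degrees(np.arctan2(u[1],u[0])))
a=cv2.imread('pics/side0.png')
h=cv2.imread('pics/scene0.png')
for nm,i,cc,box in(('side',a,s,(180,130,225,185)),('scene',h,c,(350,205,415,265))):
    m=np.zeros(i.shape[:2],np.uint8);x0,y0,x1,y1=box;m[y0:y1,x0:x1]=(i[y0:y1,x0:x1].max(2)<45)*255
    k=max(cv2.findContours(m,0,2)[0],key=cv2.contourArea);r=cv2.minAreaRect(k);print(nm,r,onz(cc,*r[0],.03))
print('stub scene',onz(c,399,249.4,.03),'stub side',onz(s,205.5,170.5,.03))
cv2.imwrite('pics/comp2.png',np.hstack([cv2.resize(a[130:190,170:250],(400,300),interpolation=2),cv2.resize(h[175:265,200:340][:,:120],(400,300),interpolation=2)]))
E
```

```text
chock [[ 0.4087 -0.245   0.044 ]
 [ 0.3626 -0.3394  0.044 ]
 [ 0.433  -0.2563  0.044 ]
 [ 0.3854 -0.3516  0.044 ]]
[ 0.3974 -0.2981  0.044 ] 0.10579250905812548 63.687392112390484
board [[ 0.4077  0.109   0.0206]
 [ 0.4419 -0.1241  0.0206]
 [ 0.6468  0.1366  0.0394]
 [ 0.6683 -0.0962  0.0394]] [0.5412 0.0063 0.03  ] [np.float64(0.235600571883407), np.float64(0.23384098693113733), np.float64(0.2414495995225973), np.float64(0.22887897700539583)]
uphill yaw 6.811475220318186
side ((197.82862854003906, 153.69830322265625), (23.57851219177246, 15.80771541595459), 64.79888153076172) [0.5119 0.3106 0.03  ]
scene ((377.77996826171875, 233.95997619628906), (39.19999313354492, 18.999998092651367), 36.869895935058594) [0.4982 0.2813 0.03  ]
stub scene [0.5277 0.3438 0.03  ] stub side [0.4783 0.2378 0.03  ]
```

View pics/comp2.png

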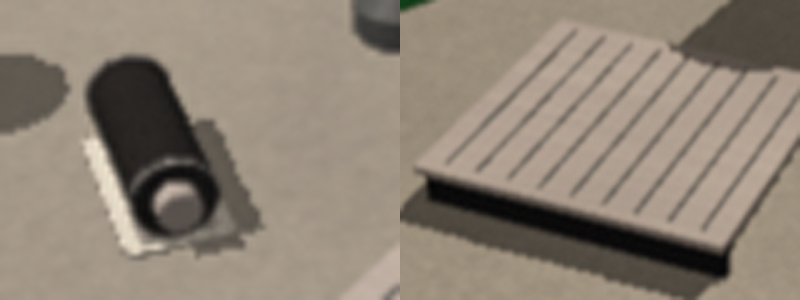

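```bash
python3 - <<'E'
from h import *
s=cam('side');c=cam('scene');np.set_printoptions(precision=4,suppress=True)
for n,a,b in [('rear-',(366.8,333.8),(201,144.3)),('rear+',(339.2,287.5),(217.7,159.8)),('fr-',(380,329.5),(194,147)),('fr+',(351.5,283.2),(209.7,161.7)),
 ('lo-',(302,253),(249.5,181.6)),('hi-',(354,190),(204.5,224.5)),('hi+',(278,155.2),(297.5,249)),('lo+',(218,210),(329,205))]:
    P,e=tri(s,a,c,b);print(n,P,e)
E
```

```text
rear- [ 0.3627 -0.3379  0.0422] 0.0027928171044584245
rear+ [ 0.4106 -0.2425  0.0399] 0.0026060281605194352
fr- [ 0.3851 -0.349   0.0414] 0.005675244670122815
fr+ [ 0.4332 -0.2544  0.0422] 0.0033457993747069716
lo- [ 0.4402 -0.12    0.0195] 0.008638529481509684
hi- [ 0.6707 -0.0948  0.037 ] 4.5335263845798425e-05
hi+ [0.647  0.1424 0.0374] 0.008382258441898233
lo+ [0.4166 0.1182 0.0076] 0.0040561814623415
```

Emit:
arm_command(
  rows="1 0.5 0.5 0 0 0 0.06; 1 1 1 0 0 0 0.12;1 1 1 0 0 0 0.18;1 1 1 0 0 0 0.24;1 1 1 0 0 0 0.3;1 1 1 0 0 0 0.36;1 1 1 0 0 0 0.42;1 1 1 0 0 0 0.48;1 1 1 0 0 0 0.547;1 1 1 0 0 0 0.547",
)

```text
time_s: 1.55
position: [0.2462, 0.4926, 0.2533]
orientation: [3.142, -0.0, -2.036]
force: [-0.3, 0.6, -0.2]
gripper_width: 1.002
grip_force: 0.0
```

Emit:
arm_command(
  rows="1 0.5 -0.5 0 0 0 0;1 1 -1 0 0 0 0;1 1 -1 0 0 0 0",
)

```text
time_s: 1.92
position: [0.2823, 0.3823, 0.2537]
orientation: [3.141, -0.0, -2.037]
force: [-0.4, 1.0, -0.3]
gripper_width: 1.0
grip_force: 0.0
```

Emit:
arm_command(
  rows="1 0.5 -0.5 0 0 0 0;1 1 -1 0 0 0 0;1 1 -1 0 0 0 0",
)

```text
time_s: 2.3
position: [0.3178, 0.2759, 0.2536]
orientation: [3.141, 0.0, -2.038]
force: [0.4, 0.6, 0.3]
gripper_width: 0.998
grip_force: 0.0
```

Emit:
arm_command(
  rows="1 0.5 -0.5 0 0 0 0;1 1 -1 0 0 0 0;1 1 -1 0 0 0 0",
)

```text
time_s: 2.68
position: [0.3537, 0.1691, 0.2535]
orientation: [-3.141, 0.001, -2.039]
force: [-0.5, 0.7, -0.5]
gripper_width: 0.999
grip_force: 0.0
```

Emit:
arm_command(
  rows="1 0.5 -0.5 0 0 0 0;1 1 -1 0 0 0 0;1 1 -1 0 0 0 0",
)

```text
time_s: 3.05
position: [0.3898, 0.0619, 0.2534]
orientation: [-3.141, 0.0, -2.04]
force: [-0.1, 0.4, -0.4]
gripper_width: 1.004
grip_force: 0.0
```

Emit:
arm_command(
  rows="1 0.5 -0.25 0 0 0 0;1 1 -0.5 0 0 0 0;1 1 -0.5 0 0 0 0",
)

```text
time_s: 3.42
position: [0.389, -0.0265, 0.2534]
orientation: [-3.141, 0.0, -2.037]
force: [0.5, 1.0, 0.3]
gripper_width: 1.005
grip_force: 0.0
```

Emit:
arm_command(
  rows="1 0.5 -0.25 0 0 0 0;1 1 -0.5 0 0 0 0;1 1 -0.5 0 0 0 0",
)

```text
time_s: 3.8
position: [0.3893, -0.1159, 0.2532]
orientation: [-3.141, -0.0, -2.037]
force: [0.8, -0.2, 0.3]
gripper_width: 0.999
grip_force: 0.0
```

Emit:
arm_command(
  rows="1 0.5 -0.25 0 0 0 0;1 1 -0.5 0 0 0 0;1 1 -0.5 0 0 0 0",
)

```text
time_s: 4.18
position: [0.3895, -0.2053, 0.2531]
orientation: [-3.142, -0.0, -2.037]
force: [-0.4, 1.6, -0.1]
gripper_width: 1.001
grip_force: 0.0
```

Emit:
arm_command(
  rows="1 0.5 -0.3 0.4 0 0 0;1 1 -0.6 0.8 0 0 0;1 1 -0.6 0.8 0 0 0;1 1 -0.6 0.8 0 0 0",
)

```text
time_s: 4.68
position: [0.3963, -0.2968, 0.1895]
orientation: [-3.141, 0.0, -2.034]
force: [0.8, 0.5, 0.8]
gripper_width: 1.002
grip_force: 0.0
```

```bash
python3 - <<'E'
from h import *
w=cam('wrist');save(w,'w1.png');st=bot.sense();print(st['position'],st['orientation'],-w['R'].T@w['t'],st['joint_pos'])
i=w['frame'];h=cv2.cvtColor(i,cv2.COLOR_RGB2HSV)
m=cv2.inRange(h,(45,120,40),(80,255,255))
for c in cv2.findContours(m,0,2)[0]:
    if cv2.contourArea(c)>200: print(cv2.approxPolyDP(c,3,True).reshape(-1,2).tolist())
E
```

```text
[ 0.39636184 -0.29679424  0.19009551] [-3.14004745e+00  2.01677448e-04 -2.03341925e+00] [ 0.36120289 -0.36677349  0.31018028] [-3.14111280e-01  2.23733457e-01 -3.97867350e-01  3.59347057e-05
 -9.47637486e-01 -1.48532743e-01]
[[189, 131], [192, 163], [258, 172], [259, 220], [197, 222], [199, 249], [233, 267], [289, 266], [290, 132]]
[[80, 50], [46, 59], [38, 107], [52, 137], [22, 145], [0, 101], [0, 188], [120, 153]]
```

View pics/w1.png

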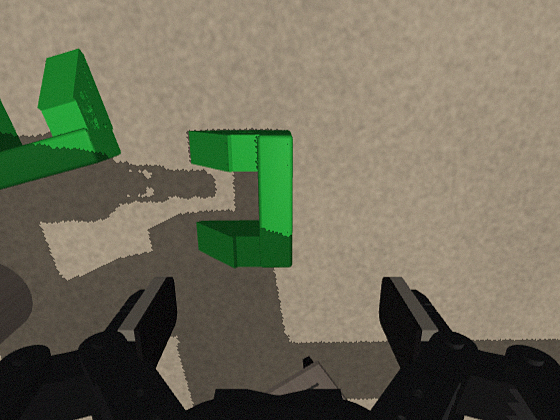

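The wrist view shows the chock square to the tool. Its block top spans x 259–291, y 132–267, with the toes to the left, and the look-alike is at upper left.

```bash
cat >> h.py <<'E'
from scipy.spatial.transform import Rotation as Ro
def go(pos,R=None):
    "shift/turn shares from the measured pose; R target rotation matrix"
    s=bot.sense();R0=Ro.from_euler('xyz',s['orientation']).as_matrix()
    t=R0.T@(np.array(pos)-s['position'])/.08
    r=np.zeros(3) if R is None else Ro.from_matrix(R0.T@R).as_rotvec()/np.pi
    return np.round(np.r_[t,r],3)
E
python3 - <<'E'
from h import *
np.set_printoptions(precision=4,suppress=True)
w=cam('wrist')
P=np.array([onz(w,*p,.044) for p in [(290,132),(291,267),(258.5,135),(259.5,267)]]);print(P,P.mean(0))
d=P[0]-P[1]+P[2]-P[3];y=np.degrees(np.arctan2(d[1],d[0]));print(y,np.linalg.norm(d)/2)
m=P.mean(0);print(go([m[0],m[1],.029]))
E
```

```text
[[ 0.3647 -0.3406  0.044 ]
 [ 0.4123 -0.2406  0.044 ]
 [ 0.3865 -0.3491  0.044 ]
 [ 0.4359 -0.2524  0.044 ]] [ 0.3999 -0.2957  0.044 ]
-116.25418594521096 0.1096499790421529
[-0.032 -0.029  2.018  0.     0.     0.   ]
```

Emit:
arm_command(
  rows="1 -0.03 -0.03 0.5 0 0 0;1 -0.03 -0.03 1 0 0 0;1 -0.03 -0.03 1 0 0 0",
)

```text
time_s: 5.15
position: [0.3973, -0.2955, 0.1082]
orientation: [3.137, -0.0, -2.035]
force: [0.7, -0.2, -0.1]
gripper_width: 1.003
grip_force: 0.0
```

Emit:
arm_command(
  rows="1 0 0 0.35 0 0 0;1 0 0 0.7 0 0 0;1 0 0 1 0 0 0;1 0 0 1 0 0 0;1 0 0 1 0 0 0",
)

```text
time_s: 5.78
position: [0.4001, -0.2975, 0.0314]
orientation: [-3.138, 0.0, -2.035]
force: [0.4, 0.2, -0.5]
gripper_width: 1.002
grip_force: 0.0
```

Emit:
arm_command(
  rows="0 0 0 0 0 0 0;0 0 0 0 0 0 0;0 0 0 0 0 0 0;0 0 0 0 0 0 0;0 0 0 0 0 0 0;0 0 0 0 0 0 0",
  newtons=50,
)

```text
time_s: 6.52
position: [0.3986, -0.2973, 0.0297]
orientation: [-3.141, -0.0, -2.036]
force: [0.1, 0.4, 5.4]
gripper_width: 0.308
grip_force: 51.2
```

Emit:
arm_command(
  rows="0 0 0 -0.4 0 0 0;0 0 0 -1 0 0 0;0 0 0 -1 0 0 0",
)

```text
time_s: 6.9
position: [0.4001, -0.2978, 0.1119]
orientation: [-3.135, 0.001, -2.036]
force: [0.1, 0.3, -3.1]
gripper_width: 0.309
grip_force: 50.4
```

Emit:
arm_command(
  rows="0 -0.5 0.07 0 0 0 0;0 -0.98 0.145 0 0 0 0;0 -0.98 0.145 0 0 0 0",
)

```text
time_s: 7.28
position: [0.4223, -0.2199, 0.1076]
orientation: [3.138, -0.0, -2.034]
force: [-0.1, -0.8, -2.9]
gripper_width: 0.317
grip_force: 50.3
```

Emit:
arm_command(
  rows="0 -0.5 0.07 0 0 0 0;0 -0.98 0.145 0 0 0 0;0 -0.98 0.145 0 0 0 0",
)

```text
time_s: 7.65
position: [0.4476, -0.1453, 0.108]
orientation: [3.139, -0.001, -2.034]
force: [-1.1, -0.5, -3.5]
gripper_width: 0.311
grip_force: 50.3
```

Emit:
arm_command(
  rows="0 -0.5 0.07 0 0 0 0;0 -0.98 0.145 0 0 0 0;0 -0.98 0.145 0 0 0 0",
)

```text
time_s: 8.02
position: [0.4728, -0.0706, 0.1083]
orientation: [3.14, -0.001, -2.035]
force: [-0.3, 0.2, -4.0]
gripper_width: 0.305
grip_force: 50.3
```

Emit:
arm_command(
  rows="0 -0.3 0.07 0 0 0 -0.045;0 -0.6 0.145 0 0 0 -0.09;0 -0.98 0.145 0 0 0 -0.135;0 -0.98 0.145 0 0 0 -0.18;0 -0.98 0.145 0 0 0 -0.18;0 -0.98 0.145 0 0 0 -0.18",
)

```text
time_s: 8.78
position: [0.4969, 0.0027, 0.1087]
orientation: [3.14, -0.0, -1.474]
force: [-0.2, 0.2, -3.0]
gripper_width: 0.313
grip_force: 50.3
```

```bash
python3 - <<'E'
from h import *
w=cam('wrist');s=cam('side');c=cam('scene');st=bot.sense();print(st['position'],st['orientation'],st['force'])
def z(i,x,y): return cv2.resize(i[y:y+150,x:x+200],(400,300),interpolation=2)
cv2.imwrite('pics/w2.png',np.vstack([np.hstack([cv2.resize(w['frame'],(400,300)),z(s['frame'],190,120)]),np.hstack([z(c['frame'],170,130),z(w['frame'],0,0)])])[:,:,::-1])
save(w,'w2raw.png')
E
```

```text
[0.49732267 0.00324979 0.10916531] [ 3.14112333e+00 -8.45008282e-05 -1.47264522e+00] [-0.44976417 -0.02486016 -2.99882504]
```

View pics/w2.png

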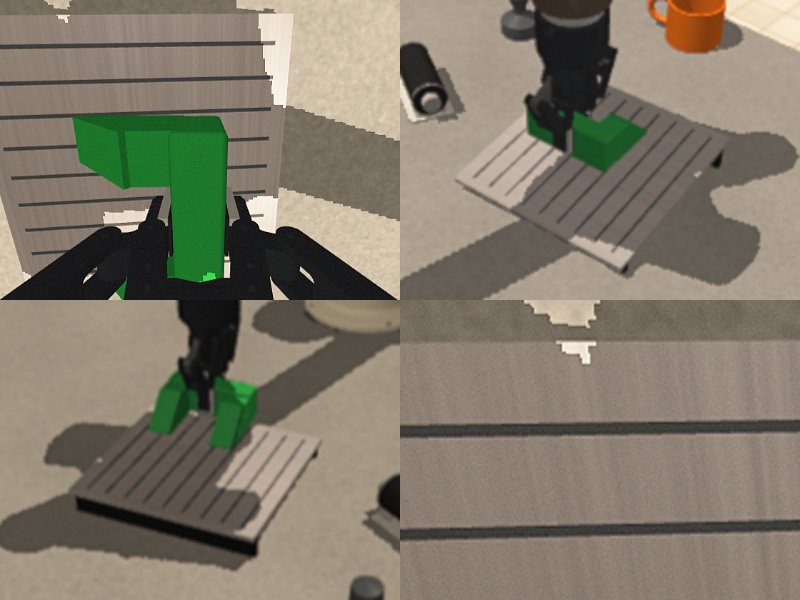

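The wrist view shows the board's −y edge near y≈18, stripes almost level, and the low corner near (410,18). The side and scene panels show the chock held squarely above the board with its toes uphill.

```bash
python3 - <<'E'
from h import *
np.set_printoptions(precision=4,suppress=True)
w=cam('wrist');g=cv2.cvtColor(w['frame'],cv2.COLOR_RGB2GRAY).astype(float)
b0=np.array([.543,.010,.03]);a=np.radians(6);n=np.array([-.0787*np.cos(a),-.0787*np.sin(a),1])
def onb(u,v):
    o,d=ray(w,u,v);return o+d*(n@(b0-o))/(n@d)
for y0,y1,x1 in((50,75,370),(98,125,365)):
    U=np.arange(20,x1,10);V=np.array([y0+np.argmin(g[y0:y1,u-2:u+3].mean(1)) for u in U])
    k=np.polyfit(U,V,1);r=V-np.polyval(k,U);k=np.polyfit(U[abs(r)<3],V[abs(r)<3],1)
    A,B=onb(20,np.polyval(k,20)),onb(360,np.polyval(k,360));d=A-B;print('stripe',A,B,np.degrees(np.arctan2(d[1],d[0])))
for p in[(5,19),(200,18.5),(410,18),(404,100),(398,200)]:print(p,onb(*p))
E
```

```text
stripe [ 0.6369 -0.0783  0.0366] [ 0.4629 -0.0981  0.0228] 6.480342997486425
stripe [ 0.6398 -0.0524  0.0371] [ 0.4588 -0.074   0.0227] 6.812732527745371
(5, 19) [ 0.6415 -0.0977  0.0368]
(200, 18.5) [ 0.5483 -0.1084  0.0294]
(410, 18) [ 0.4397 -0.1209  0.0208]
(404, 100) [ 0.4342 -0.0799  0.0207]
(398, 200) [ 0.4257 -0.0217  0.0206]
```

Emit:
arm_command(
  rows="0 -0.02 -0.01 0.2 0.012 0 -0.004;0 -0.02 -0.01 0.4 0.025 0 -0.004;0 -0.02 -0.01 0.55 0.025 0 -0.004;0 -0.02 -0.01 0.6 0.025 0 -0.004;0 -0.02 -0.01 0.6 0.025 0 -0.004",
)

```text
time_s: 9.6
position: [0.4988, 0.0056, 0.0613]
orientation: [-3.063, -0.001, -1.458]
force: [-0.1, -0.1, -2.5]
gripper_width: 0.31
grip_force: 50.2
```

Emit:
arm_command(
  rows="0 0 0 0.02 0 0 0;0 0 0 0.03 0 0 0;0 0 0 0.03 0 0 0",
)

```text
time_s: 9.98
position: [0.4985, 0.0056, 0.0591]
orientation: [-3.063, -0.0, -1.458]
force: [-0.3, 0.4, -3.2]
gripper_width: 0.308
grip_force: 50.2
```

Emit:
arm_command(
  rows="0 0 0 0.012 0 0 0;0 0 0 0.024 0 0 0;0 0 0 0.024 0 0 0",
)

```text
time_s: 10.35
position: [0.4985, 0.0056, 0.0569]
orientation: [-3.063, -0.001, -1.458]
force: [0.9, -0.2, -3.5]
gripper_width: 0.308
grip_force: 50.2
```

Emit:
arm_command(
  rows="0 0 0 0.01 0 0 0;0 0 0 0.015 0 0 0;0 0 0 0.015 0 0 0",
)

```text
time_s: 10.72
position: [0.4987, 0.0056, 0.0563]
orientation: [-3.063, -0.001, -1.458]
force: [-2.5, 0.6, 4.1]
gripper_width: 0.308
grip_force: 51.4
```

Emit:
arm_command(
  rows="0.5 0 0 0 0 0 0;0.7 0 0 0 0 0 0;0.7 0 0 0 0 0 0;0.7 0 0 0 0 0 0",
)

```text
time_s: 11.22
position: [0.4988, 0.0056, 0.0557]
orientation: [-3.063, -0.001, -1.458]
force: [-0.1, 0.3, 0.2]
gripper_width: 0.7
grip_force: 0.0
```

Emit:
arm_command(
  rows="0.7 0 0 -0.2 0 0 0;0.7 0 0 -0.6 0 0 0;0.8 0 0 -1 0 0 0;0.8 0 0 -1 0 0 0",
)

```text
time_s: 11.72
position: [0.494, 0.0054, 0.1381]
orientation: [-3.057, 0.001, -1.458]
force: [0.3, 0.4, 0.0]
gripper_width: 0.8
grip_force: 0.0
```

```bash
python3 - <<'E'
from h import *
np.set_printoptions(precision=4,suppress=True)
w=cam('wrist');s=cam('side');c=cam('scene');st=bot.sense();print(st['position'],st['orientation'],st['force'])
def z(i,x,y): return cv2.resize(i[y:y+150,x:x+200],(400,300),interpolation=2)
cv2.imwrite('pics/w3.png',np.vstack([np.hstack([cv2.resize(w['frame'],(400,300)),z(s['frame'],190,120)]),np.hstack([z(c['frame'],170,130),z(s['frame'],190,120)])])[:,:,::-1])
h=cv2.cvtColor(w['frame'],cv2.COLOR_RGB2HSV)
m=cv2.inRange(h,(45,120,40),(80,255,255))
for k in cv2.findContours(m,0,2)[0]:
    if cv2.contourArea(k)>200: print(cv2.approxPolyDP(k,3,True).reshape(-1,2).tolist())
R=Ro.from_euler('xyz',[np.pi,0,np.radians(-115)]).as_matrix()
print(go([.503,.291,.19],R))
E
```

```text
[0.4919 0.0048 0.1349] [-3.0644 -0.0005 -1.4585] [ 0.0995 -0.2829  0.3871]
[[166, 141], [171, 183], [215, 197], [258, 197], [258, 255], [179, 258], [180, 269], [197, 270], [200, 304], [225, 322], [301, 321], [305, 152], [301, 142]]
[-3.539 -0.591 -0.647 -0.024  0.007  0.175]
```

View pics/w3.png

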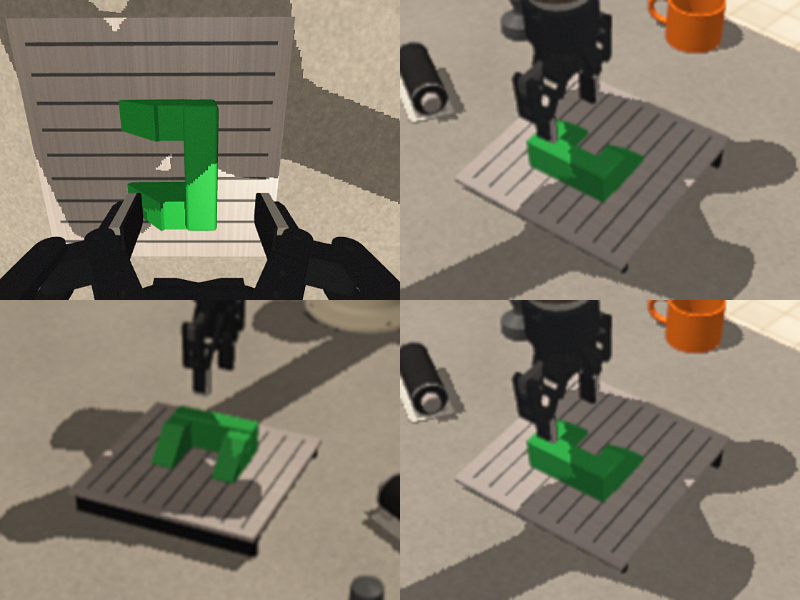

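The chock stands square on the board, block at wrist (185–217, 100–230) in the panel, toes uphill, with the gripper clear. Next I go to the bar.

Emit:
arm_command(
  rows="0.9 -0.4 -0.07 -0.08 0 0 0;1 -0.89 -0.15 -0.16 0 0 0;1 -0.89 -0.15 -0.16 0 0 0",
)

```text
time_s: 12.25
position: [0.4955, 0.0787, 0.1485]
orientation: [-3.064, -0.001, -1.455]
force: [0.8, -0.1, 0.8]
gripper_width: 0.999
grip_force: 0.0
```

Emit:
arm_command(
  rows="1 -0.4 -0.07 -0.08 0 0 0;1 -0.89 -0.15 -0.16 0 0 0;1 -0.89 -0.15 -0.16 0 0 0",
)

```text
time_s: 12.62
position: [0.4983, 0.1502, 0.1622]
orientation: [-3.064, -0.001, -1.456]
force: [0.4, -0.6, -0.4]
gripper_width: 0.999
grip_force: 0.0
```

Emit:
arm_command(
  rows="1 -0.4 -0.07 -0.08 0 0 0;1 -0.89 -0.15 -0.16 0 0 0;1 -0.89 -0.15 -0.16 0 0 0",
)

```text
time_s: 13.0
position: [0.5012, 0.2217, 0.1758]
orientation: [-3.064, -0.001, -1.457]
force: [0.7, -1.4, -0.3]
gripper_width: 1.002
grip_force: 0.0
```

Emit:
arm_command(
  rows="1 -0.4 -0.07 -0.08 -0.008 0 0.04;1 -0.85 -0.15 -0.16 -0.016 0 0.09;1 -0.85 -0.15 -0.16 -0.024 0.007 0.135;1 -0.85 -0.15 -0.16 -0.024 0.007 0.175;1 -0.85 -0.15 -0.16 -0.024 0.007 0.175",
)

```text
time_s: 13.62
position: [0.504, 0.2879, 0.189]
orientation: [-3.142, -0.003, -2.008]
force: [-0.5, -0.1, 0.6]
gripper_width: 1.002
grip_force: 0.0
```

```bash
python3 - <<'E'
from h import *
np.set_printoptions(precision=4,suppress=True)
w=cam('wrist');save(w,'w4.png');st=bot.sense();print(st['position'],st['orientation'],st['force'])
E
```

```text
[0.5041 0.2881 0.1892] [-3.1412 -0.0027 -2.0076] [1.0577 0.0589 0.1311]
```

View pics/w4.png

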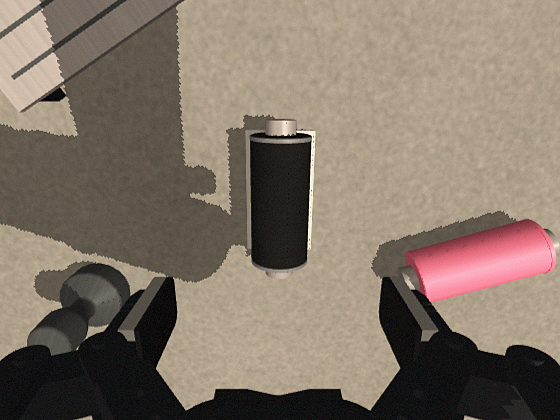

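The bar lies vertical in the wrist view: rubber x 250–311, y 138–268, stubs at (282,127) and (279,272). The pink look-alike is to the right.

```bash
python3 - <<'E'
from h import *
np.set_printoptions(precision=4,suppress=True)
w=cam('wrist');print('cam',-w['R'].T@w['t'])
for p,z in[((281,138),.054),((280,265),.054),((281.5,121),.042),((281.5,120),.03),((279.5,276),.03),((279.5,275),.042)]:print(p,z,onz(w,*p,z))
i=cv2.cvtColor(w['frame'],cv2.COLOR_RGB2GRAY)
for v in(160,190,220,245):
    x=np.where(i[v,235:330]<35)[0]+235;print(v,x.min(),x.max(),onz(w,(x.min()+x.max())/2,v,.04))
E
```

```text
cam [0.471  0.2176 0.3101]
(281, 138) 0.054 [0.4807 0.2433 0.054 ]
(280, 265) 0.054 [0.5236 0.3338 0.054 ]
(281.5, 121) 0.042 [0.4756 0.2334 0.042 ]
(281.5, 120) 0.03 [0.4755 0.2335 0.03  ]
(279.5, 276) 0.03 [0.5334 0.3542 0.03  ]
(279.5, 275) 0.042 [0.5304 0.3475 0.042 ]
160 251 309 [0.4889 0.2594 0.04  ]
190 251 308 [0.4993 0.2808 0.04  ]
220 252 307 [0.5098 0.3035 0.04  ]
245 252 306 [0.5195 0.3232 0.04  ]
```

Emit:
arm_command(
  rows="1 -0.045 0.018 0.5 0 0 0.003;1 -0.045 0.018 1 0 0 0.003;1 -0.045 0.018 1 0 0 0.003",
)

```text
time_s: 14.1
position: [0.5029, 0.2914, 0.1072]
orientation: [3.14, -0.008, -2.017]
force: [0.5, 0.7, -0.0]
gripper_width: 0.997
grip_force: 0.0
```

Emit:
arm_command(
  rows="1 0 0 0.35 0 0 0;1 0 0 0.7 0 0 0;1 0 0 0.98 0 0 0;1 0 0 0.98 0 0 0;1 0 0 0.98 0 0 0",
)

```text
time_s: 14.72
position: [0.5059, 0.2942, 0.0337]
orientation: [-3.139, 0.002, -2.017]
force: [-0.1, -0.6, -0.0]
gripper_width: 1.002
grip_force: 0.0
```

Emit:
arm_command(
  rows="0 0 0 0 0 0 0;0 0 0 0 0 0 0;0 0 0 0 0 0 0;0 0 0 0 0 0 0;0 0 0 0 0 0 0",
  newtons=40,
)

```text
time_s: 15.35
position: [0.5051, 0.2937, 0.0329]
orientation: [-3.139, 0.001, -2.017]
force: [-2.5, -0.8, 5.9]
gripper_width: 0.549
grip_force: 40.4
```

Emit:
arm_command(
  rows="0 0 0 -0.2 0 0 0;0 0 0 -0.6 0 0 0;0 0 0 -1 0 0 0;0 0 0 -1 0 0 0",
)

```text
time_s: 15.85
position: [0.5056, 0.2945, 0.1142]
orientation: [-3.138, 0.005, -2.018]
force: [0.1, -0.0, -5.6]
gripper_width: 0.548
grip_force: 42.7
```

Emit:
arm_command(
  rows="0 0.3 -0.28 0 0 0 0;0 0.6 -0.56 0 0 0 0;0 0.87 -0.82 0 0 0 0;0 0.87 -0.82 0 0 0 0",
)

```text
time_s: 16.35
position: [0.5326, 0.1998, 0.1097]
orientation: [3.14, -0.004, -2.021]
force: [0.8, 0.5, -3.8]
gripper_width: 0.552
grip_force: 42.7
```

Emit:
arm_command(
  rows="0 0.3 -0.28 0 0 0 0;0 0.6 -0.56 0 0 0 0;0 0.87 -0.82 0 0 0 0;0 0.87 -0.82 0 0 0 0",
)

```text
time_s: 16.85
position: [0.5621, 0.1098, 0.1104]
orientation: [3.141, -0.003, -2.021]
force: [0.5, 0.2, -5.0]
gripper_width: 0.547
grip_force: 42.9
```

Emit:
arm_command(
  rows="0 0.3 -0.28 0 0 0 -0.045;0 0.6 -0.56 0 0 0 -0.09;0 0.87 -0.82 0 0 0 -0.135;0 0.87 -0.82 0 0 0 -0.18;0 0.87 -0.82 0 0 0 -0.18;0 0.87 -0.82 0 0 0 -0.18",
)

```text
time_s: 17.6
position: [0.5915, 0.021, 0.1116]
orientation: [3.141, -0.001, -1.453]
force: [-0.5, 0.2, -4.5]
gripper_width: 0.549
grip_force: 43.0
```

```bash
python3 - <<'E'
from h import *
np.set_printoptions(precision=4,suppress=True)
w=cam('wrist');s=cam('side');c=cam('scene');st=bot.sense();print(st['position'],st['orientation'],st['force'],st['gripper_width'])
def z(i,x,y): return cv2.resize(i[y:y+150,x:x+200],(400,300),interpolation=2)
cv2.imwrite('pics/w5.png',np.vstack([np.hstack([cv2.resize(w['frame'],(400,300)),z(s['frame'],190,120)]),np.hstack([z(c['frame'],170,130),z(s['frame'],190,120)])])[:,:,::-1])
print(go([.5923,.0205,.064]))
# chock top rear/front edges on the plane 44 mm over the board
b0=np.array([.5448,.0121,.03]);a=np.radians(6.6);n=np.array([-.0787*np.cos(a),-.0787*np.sin(a),1]);n/=np.linalg.norm(n);b0=b0+.044*n
h=cv2.cvtColor(w['frame'],cv2.COLOR_RGB2HSV);m=cv2.inRange(h,(45,120,40),(80,255,255))
for k in cv2.findContours(m,0,2)[0]:
    if cv2.contourArea(k)>200:
        for p in cv2.approxPolyDP(k,3,True).reshape(-1,2):
            o,d=ray(w,*p);print(p,o+d*(n@(b0-o))/(n@d))
E
```

```text
[0.5917 0.0208 0.1121] [-3.1409 -0.0012 -1.4523] [-0.6015 -0.3262 -4.7317] 0.546289566527924
[ 0.004 -0.006  0.601  0.     0.     0.   ]
[313 140] [ 0.5837 -0.0408  0.0767]
[313 153] [ 0.5829 -0.0352  0.0767]
[348 164] [ 0.5665 -0.032   0.0754]
[346 195] [ 0.5648 -0.0178  0.0754]
[410 206] [ 0.5333 -0.0154  0.073 ]
[403 266] [0.5296 0.0157 0.073 ]
[351 270] [0.5555 0.0199 0.075 ]
[353 275] [0.554  0.0226 0.075 ]
[369 282] [0.5451 0.0258 0.0743]
[382 311] [0.5349 0.042  0.0736]
[390 314] [0.5302 0.0435 0.0733]
[398 326] [0.5243 0.0505 0.0729]
[421 331] [0.5108 0.0529 0.0718]
[425 323] [0.5099 0.0478 0.0717]
[441 321] [0.5013 0.046  0.071 ]
[455 326] [0.4926 0.0486 0.0704]
[472 340] [0.4803 0.0569 0.0695]
[509 150] [ 0.493  -0.0461  0.0696]
[461 138] [ 0.5173 -0.0489  0.0714]
```

View pics/w5.png

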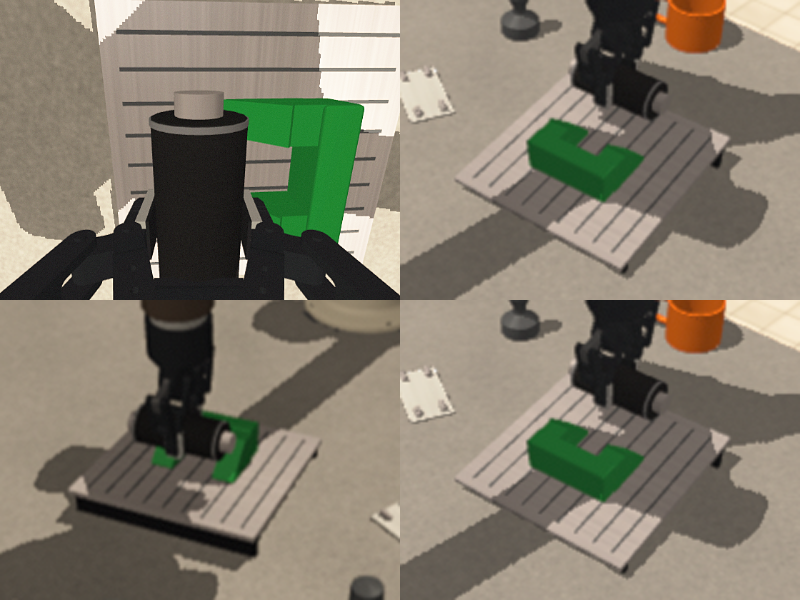

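The bar is held square to the chock, on the uphill side of its toes, roughly centred. I lower it gently.

Emit:
arm_command(
  rows="0 0 0 0.2 0 0 0;0 0 0 0.4 0 0 0;0 0 0 0.55 0 0 0;0 0 0 0.6 0 0 0;0 0 0 0.6 0 0 0",
)

```text
time_s: 18.38
position: [0.592, 0.02, 0.0638]
orientation: [-3.141, -0.001, -1.452]
force: [0.5, -0.3, -4.5]
gripper_width: 0.55
grip_force: 43.0
```

Emit:
arm_command(
  rows="0 0 0 0.01 0 0 0;0 0 0 0.02 0 0 0;0 0 0 0.02 0 0 0",
)

```text
time_s: 18.75
position: [0.592, 0.0201, 0.0629]
orientation: [-3.14, -0.001, -1.452]
force: [-0.2, -0.6, -4.5]
gripper_width: 0.547
grip_force: 43.0
```

Emit:
arm_command(
  rows="0 0 0 0.01 0 0 0;0 0 0 0.02 0 0 0;0 0 0 0.02 0 0 0",
)

```text
time_s: 19.12
position: [0.5919, 0.0201, 0.0609]
orientation: [-3.141, -0.001, -1.452]
force: [0.0, 0.2, -4.4]
gripper_width: 0.547
grip_force: 43.0
```

Emit:
arm_command(
  rows="0 0 0 0.008 0 0 0;0 0 0 0.012 0 0 0;0 0 0 0.012 0 0 0",
)

```text
time_s: 19.5
position: [0.592, 0.0201, 0.0608]
orientation: [-3.14, -0.001, -1.452]
force: [-2.9, 0.5, 2.8]
gripper_width: 0.546
grip_force: 43.5
```

Emit:
arm_command(
  rows="0 0 0 0.008 0 0 0;0 0 0 0.008 0 0 0;0 0 0 0.008 0 0 0",
)

```text
time_s: 19.88
position: [0.592, 0.0201, 0.0608]
orientation: [-3.14, -0.001, -1.452]
force: [-3.6, 1.0, 7.2]
gripper_width: 0.549
grip_force: 44.1
```

Emit:
arm_command(
  rows="0 0 0.02 -0.012 0 0 0;0 0 0.04 -0.012 0 0 0;0 0 0.04 -0.012 0 0 0",
)

```text
time_s: 20.25
position: [0.5898, 0.02, 0.0607]
orientation: [-3.138, -0.001, -1.452]
force: [2.3, 0.5, -0.2]
gripper_width: 0.55
grip_force: 43.4
```

Emit:
arm_command(
  rows="0 0 0.012 0.002 0 0 0;0 0 0.024 0.004 0 0 0;0 0 0.024 0.004 0 0 0",
)

```text
time_s: 20.62
position: [0.5875, 0.0197, 0.0605]
orientation: [-3.139, -0.001, -1.452]
force: [2.6, 0.9, 2.3]
gripper_width: 0.545
grip_force: 43.5
```

Emit:
arm_command(
  rows="0 0 0.012 -0.002 0 0 0;0 0 0.016 -0.002 0 0 0;0 0 0.016 -0.002 0 0 0",
)

```text
time_s: 21.0
position: [0.5857, 0.0194, 0.0603]
orientation: [-3.14, -0.001, -1.452]
force: [2.6, 0.2, 1.5]
gripper_width: 0.55
grip_force: 43.5
```

```bash
python3 - <<'E'
from h import *
s=cam('side');c=cam('scene');st=bot.sense();print(st['position'],st['force'])
z=lambda i,x,y: cv2.resize(i[y:y+75,x:x+100],(400,300),interpolation=2)
cv2.imwrite('pics/w6.png',np.hstack([z(s['frame'],240,150),z(c['frame'],220,170)])[:,:,::-1])
E
```

```text
[0.58568941 0.01938896 0.06031417] [2.29544735 0.13830516 2.50802688]
```

View pics/w6.png

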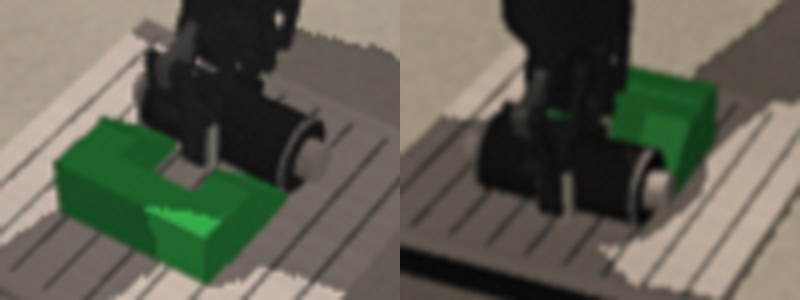

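The bar lies at the tips of both toes, between the fingers, and the downhill finger is inside the gap. I nudge it 1 mm and release.

Emit:
arm_command(
  rows="0 0 0.012 -0.004 0 0 0;0 0 0.012 -0.004 0 0 0;0 0 0.012 -0.004 0 0 0",
)

```text
time_s: 21.48
position: [0.5843, 0.0191, 0.0602]
orientation: [-3.142, -0.001, -1.452]
force: [2.0, 0.2, -0.9]
gripper_width: 0.548
grip_force: 43.4
```

Emit:
arm_command(
  rows="0.58 0 0 0 0 0 0;0.62 0 0 0 0 0 0;0.66 0 0 0 0 0 0;0.75 0 0 0 0 0 0;0.85 0 0 0 0 0 0;0.9 0 0 0 0 0 0;0.9 0 0 0 0 0 0;0.9 0 0 0 0 0 0",
)

```text
time_s: 22.48
position: [0.5846, 0.0192, 0.0605]
orientation: [-3.141, -0.001, -1.452]
force: [0.0, 0.2, 0.3]
gripper_width: 0.902
grip_force: 0.0
```

Emit:
arm_command(
  rows="0.9 0 0 -0.1 0 0 0;0.9 0 0 -0.3 0 0 0;0.9 0 0 -0.6 0 0 0;0.9 0 0 -1 0 0 0;0.9 0 0 -1 0 0 0",
)

```text
time_s: 23.1
position: [0.5867, 0.0198, 0.1448]
orientation: [-3.132, -0.0, -1.452]
force: [-0.2, -0.4, 0.3]
gripper_width: 0.896
grip_force: 0.0
```

Emit:
arm_command(
  rows="0.9 0 0 -0.5 0 0 0;0.9 0 0 -0.8 0 0 0;0.9 0 0 -0.8 0 0 0",
)

```text
time_s: 23.48
position: [0.5853, 0.0196, 0.2068]
orientation: [-3.136, -0.0, -1.452]
force: [0.9, -0.3, 0.0]
gripper_width: 0.9
grip_force: 0.0
```

```bash
python3 - <<'E'
from h import *
w=cam('wrist');s=cam('side');c=cam('scene');st=bot.sense();print(st['position'],st['force'])
z=lambda i,x,y: cv2.resize(i[y:y+90,x:x+120],(400,300),interpolation=2)
cv2.imwrite('pics/w7.png',np.vstack([np.hstack([z(s['frame'],230,150),z(c['frame'],210,165)]),np.hstack([cv2.resize(w['frame'],(400,300)),z(s['frame'],230,150)])])[:,:,::-1])
E
```

```text
[0.58360925 0.01926366 0.20334848] [ 0.0798525   0.45973916 -0.59569834]
```

View pics/w7.png

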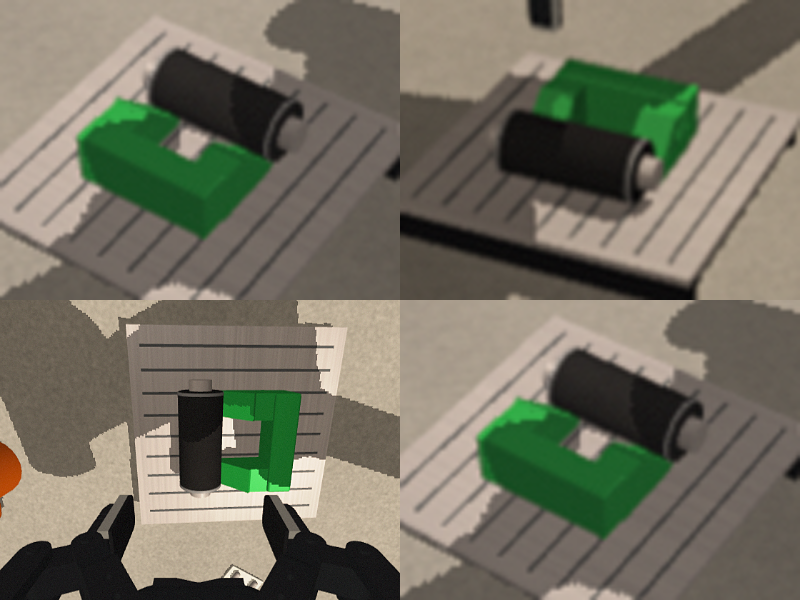

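The bar rests against both toes, centred and parallel, on the board, and the gripper is clear. Handing in.

```bash
python3 -c "
from h import *
print(order.close_job())"
```

```text
the job is handed in; nothing more can be done
None
```

I stood the green chock on the board with its toes uphill, laid the black bar centred against both toes, released it and handed the job in at about 23.6 s of the 51 s; the last pictures showed both on the board, but no verdict came back.

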